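# Set the bench up for a three-point pH calibration

### The arm

A 6-joint arm with a two-finger parallel gripper is mounted at the origin on the work surface. World frame = base frame: x ahead of the robot, y to its left, z up, the work surface at z = 0. Lengths are in m, angles in rad, forces in N, time in s.
With the tool pointing down it reaches from about 0.375 to 0.9 m from the base axis. Payload 3.1 kg.
Tool frame: the origin (TCP) lies between the finger pads; the fingertips stand 8 mm ahead of it and the grasp point (between the pads) lies 11 mm behind it; z points along the fingers, y is the line along which they close (so a half turn about z gives the same grasp; the last joint's range is limited). The gripper opens to 85 mm and grips with 20 to 120 N. Pads are 22 mm wide; open, the fingers measure 114 mm over their backs; the gripper's body (76 mm by 85 mm) begins 54 mm behind the grasp point. The pads swing forward as they close: fully open they stand 13 mm farther back than shut.
Start: joints at [1.018, 0.527, 1.433, -0, 1.181, -0.178], TCP at [0.229, 0.582, 0.208] pointing down, gripper open.
Joint ranges: [-3.08, 3.08], [-0.75, 2.2], [0.22, 2.44], [-1.43, 4.57], [0, 2.65], [-2.85, 2.85]. Speed limits (rad/s): [2.79, 2.79, 3.14, 3.14, 3.14, 3.14].

### API

Orientations are given as a 3x3 rotation matrix whose columns are the frame's x, y, z axes.
In Python, from cell import r, optics, ticket gives the robot as it stands.
- The arm moves only by the tool arm_command, never from a script. Its argument "rows" is one flat list of numbers, 5 for each row, row after row: the opening, from -1 (shut) to 1 (fully open), then the shift along the tool's x, y, z normalised to -1 to 1, where 1 is 0.2 m, then the turn about the tool's z normalised to -1 to 1, where 1 is 90 degrees. In form: [fingers, dx, dy, dz, roll, fingers, dx, dy, dz, roll, ...]. A call has 1 to 8 rows; each row is the pose to reach, as a shift and turn from the pose commanded when the call began, along the tool's axes at that moment; what a row does not reach only later rows make up. A row lasts 1/10 s, in which the tool goes at most 50 mm and 8.59 degrees, less where a joint would pass 70% of its speed; a pose out of reach is approached as far as the arm can. A call with a number of a shift or a turn outside -1 to 1 is refused whole. A call with a gripper value outside its range is refused whole. The fingers move at their own pace and stop on an object; "force" is the grip in N (left out, the last holds). Time passes only in rows, so rows that repeat a pose let the fingers close. It gives the time, the measured TCP pose, the force, the opening and the grip force at its end, in the units of the state.
- r.state(): the state, without advancing time (a new reading comes with each control period).
- optics.capture(name): name is "scene" or "top" or "wrist"; returns (picture, depth): 420x560x3 uint8, red, green, blue; 420x560 float32, m along the optical axis (not along the pixel's ray), 0 where there is no reading.
- optics.camera_info(name): a dict with "mtx" (3x3 intrinsics, pixels), "cam_to_world" (4x4, takes a point from camera to world coordinates); the wrist camera has in their place "T_tool_cam" (4x4, takes a point from camera to tool coordinates, whose origin is the TCP and whose axes are the flange's). Camera axes: x right, y up, looking along -z (the intrinsics and any distortion apply to the point x, -y, -z); pixel columns grow to the right and rows downward; lengths in m; the calibration is good to about 2 mm. The wrist camera is an equidistant fisheye: a pixel r from the principal point sees the ray r / f radians off the axis. A picture is of the moment at which its call begins: read the wrist's pose just before it. camera_info takes no time and is no camera call.
- ticket.sign_off(): hands the job in; it is judged then, once.
The state is a dict: "t": time; "joint_pos": joint angles; "joint_velocities": joint speeds; "effort": joint torques, N m; "tcp_pos": TCP position; "eef_rot": TCP orientation; "ft_force": force on the tool from outside, world axes, zero at the start; "wrist_torque": the same for the moment, N m; "gripper_width": opening from 0.0 (shut) to 1.0 (fully open); "grip_force": force on a finger pad.
Only numpy, scipy, OpenCV 4.12 (cv2) and the standard library are available. Lean on these libraries where they do the work, as an engineer would, in place of code of your own. Each camera call takes 0.05 s, during which the arm holds its last target. There are 200 camera calls.

### The job

Set this bench up for a three-point pH calibration: stand the three buffer bottles in the white tray in their order of use, one to a compartment, with yellow at the end next to the stirrer, red in the middle and blue at the far end; stand the glass beaker gently on the middle of the stirrer's plate and the orange waste cup on the bench in the middle of the gap between the stirrer and the tray, in line with both. The pieces may be placed in any order; all must end upright and let go, nothing may be knocked over, and the wash bottle and the amber bottle stay where they are.

Things in the scene. Friction and masses are not known exactly. Their poses are not given: they have to be found in the camera images.
- buffer_yellow: colour-coded buffer bottle, round, white plastic with a wide yellow label band and a yellow screw cap; closed, about 0.13 kg. Body 48 mm diameter and straight up to 66 mm, then a shoulder; cap 31 mm diameter, top at 100 mm. Origin: centre of its underside, z up. Loose, starts standing on the bench.
- buffer_red: colour-coded buffer bottle, round, white plastic with a wide red label band and a red screw cap; closed, about 0.13 kg. Body 48 mm diameter and straight up to 66 mm, then a shoulder; cap 31 mm diameter, top at 100 mm. Origin: centre of its underside, z up. Loose, starts standing on the bench.
- buffer_blue: colour-coded buffer bottle, round, white plastic with a wide blue label band and a blue screw cap; closed, about 0.13 kg. Body 48 mm diameter and straight up to 66 mm, then a shoulder; cap 31 mm diameter, top at 100 mm. Origin: centre of its underside, z up. Loose, starts standing on the bench.
- beaker: empty clear glass beaker, open at the top, 50 mm outer diameter at the foot, 52 mm at the rim, 70 mm high, wall 2.5 mm, 0.06 kg, with white graduation marks and a small spout that stands out 6 mm at the rim on its own +y side. Origin: centre of its underside, z up. Loose, starts standing on the bench.
- waste_cup: empty orange plastic waste cup (rinse beaker), open at the top, 55 mm outer diameter at the foot, 60 mm at the rim, 75 mm high, wall 2.5 mm, 0.05 kg, with a small spout that stands out 6 mm at the rim on its own +y side. Origin: centre of its underside, z up. Loose, starts standing on the bench.
- stirrer: magnetic stirrer: cream housing, round flat aluminium plate 108 mm across on top; fixed, beyond one end of the tray. Origin: on the bench under the plate's centre; plate surface 50 mm above it. Housing 44 mm high, reaches 85 mm to its -x side (control panel; knob 14 mm more), 65 mm to +x, 60 mm to either side in y.
- tray: open white plastic tray, fixed, 80 (x) by 232 (y) by 25 mm high; walls and dividers 4 mm, floor 4 mm thick. Three compartments, 72 mm square inside, centres at y = -76, 0, +76 mm. Origin: on the bench under its centre. The stirrer lies on its +y or -y side, roughly on its y axis, centre about 310 mm from the tray's, so the gap between them on the bench is about 130 mm.
- wash_bottle: white wash bottle with red cap and bent red spout, 66 mm diameter, 190 mm high with the spout, which reaches 65 mm out to its own -x side. Origin: centre of its underside. Loose; must not be disturbed.
- amber_bottle: amber glass reagent bottle with black cap and white label, 72 mm diameter, 150 mm high. Origin: centre of its underside. Loose; must not be disturbed.
There are look-alikes about, which are no part of the job. There is more than one size of the waste_cup; the job needs the smallest.

How it is judged:
At the end, for the whole second after the job is handed in: Yellow, red, blue flat on the tray floor in the near, middle, far compartment (seen from the stirrer), 18 mm from centre; beaker on the plate, 15 mm from centre; cup on the bench in the gap, 27 mm off the row's line, under 172 mm from stirrer, 210 mm from tray centre; upright, released, at rest (((y of stirrer in the frame of tray above 0 m and y of buffer_yellow in the frame of tray between 0.058 and 0.094 m and y of buffer_blue in the frame of tray between -0.094 and -0.058 m) or (y of stirrer in the frame of tray below 0 m and y of buffer_yellow in the frame of tray between -0.094 and -0.058 m and y of buffer_blue in the frame of tray between 0.058 and 0.094 m)) and y of buffer_red in the frame of tray between -0.018 and 0.018 m and x of buffer_yellow in the frame of tray between -0.018 and 0.018 m and height (world z) of each of buffer_yellow, buffer_red, buffer_blue below 0.01 m and x of buffer_red in the frame of tray between -0.018 and 0.018 m and x of buffer_blue in the frame of tray between -0.018 and 0.018 m and horizontal distance between beaker and stirrer below 0.015 m and height (world z) of beaker between 0.045 and 0.056 m and horizontal distance between waste_cup and stirrer below 0.172 m and horizontal distance between waste_cup and tray below 0.21 m and height (world z) of waste_cup below 0.006 m and x of waste_cup in the frame of tray between -0.027 and 0.027 m and angle between each of buffer_yellow, buffer_red, buffer_blue, beaker, waste_cup's own z axis and vertical below 0.1 rad and linear speed of each of buffer_yellow, buffer_red, buffer_blue, beaker, waste_cup below 0.02 m/s and angular speed of each of buffer_yellow, buffer_red, buffer_blue, beaker, waste_cup below 0.3 rad/s); the robot touches nothing.
It fails at once if the wash bottle is shifted by more than 20 mm or tipped (distance of wash_bottle from where it was at the start of the episode above 0.02 m or angle between wash_bottle's own z axis and vertical above 0.4 rad).
It fails at once if the amber bottle is shifted by more than 20 mm or tipped (distance of amber_bottle from where it was at the start of the episode above 0.02 m or angle between amber_bottle's own z axis and vertical above 0.4 rad).
It fails at once if one of the bottles, the beaker or the cup is tipped over (more than 40 degrees) (angle between any of buffer_yellow, buffer_red, buffer_blue, beaker, waste_cup's own z axis and vertical above 0.7 rad).
It fails at once if the glass beaker is pressed or knocked hard on the stirrer (over 40 N) (contact force between beaker and stirrer above 40 N).
It also fails if it takes over 125 s, if anything falls off the work surface, if the arm or the gripper's body presses on something with over 40 N, if the wrist force passes 120 N, or if a joint passes its speed limit or range.

## Working session

There is one attempt and no reset: what is moved stays moved. The work goes in short steps, Python scripts to look and compute and a tool call to move; the robot and the scene stay as the last step left them, time stands still between calls to the robot, and variables do not carry over. Pictures are saved under pics/ and viewed, at most 14 in all, crops included, and the job is handed in when it is done.

Besides the shell and the picture viewer there is one more tool, called after ">>>" in YAML: its name, and indented under it one key for each argument. arm_command: Moves the arm, as the interface text tells. Its arguments: {"type":"object","properties":{"rows":{"type":"array","items":{"type":"number"}},"force":{"type":"number"}},"required":["rows"]}

```bash
mkdir -p pics && ls
python3 - <<'E'
from cell import r, optics, ticket
import cv2, numpy as np
for n in ("scene","top"):
    p,d=optics.capture(n); cv2.imwrite(f"pics/{n}0.png",p[:,:,::-1]); np.savez(f"{n}0.npz",p=p,d=d)
    print(n,optics.camera_info(n))
print(optics.camera_info("wrist"))
s=r.state(); print(s["t"],s["tcp_pos"],s["eef_rot"],s["gripper_width"])
E
```

```text
pics
scene {'mtx': array([[453.63299674,   0.        , 284.91739877],
       [  0.        , 453.63299674, 214.83675172],
       [  0.        ,   0.        ,   1.        ]]), 'cam_to_world': array([[-0.05997345, -0.59154199,  0.80404058,  1.50233351],
       [ 0.99810462, -0.04667066,  0.04011256,  0.03322113],
       [ 0.01379684,  0.80492231,  0.59321979,  0.78432653],
       [ 0.        ,  0.        ,  0.        ,  1.        ]])}
top {'mtx': array([[435.71556704,   0.        , 282.61494651],
       [  0.        , 435.71556704, 205.99672835],
       [  0.        ,   0.        ,   1.        ]]), 'cam_to_world': array([[ 0.0038791 ,  0.99749383, -0.07064706,  0.39071857],
       [-0.99994328,  0.00456999,  0.00962053,  0.0043651 ],
       [ 0.00991928,  0.07060573,  0.99745498,  1.23345157],
       [ 0.        ,  0.        ,  0.        ,  1.        ]])}
{'mtx': array([[325.1922621 ,   0.        , 275.64781275],
       [  0.        , 325.1922621 , 206.52535012],
       [  0.        ,   0.        ,   1.        ]]), 'T_tool_cam': array([[ 1.32045691e-03,  9.46156848e-01,  3.23705847e-01,
         8.27717797e-02],
       [ 9.99998695e-01, -1.55058319e-03,  4.53003007e-04,
         6.50821532e-05],
       [ 9.30544744e-04,  3.23704827e-01, -9.46157661e-01,
        -1.67005372e-01],
       [ 0.00000000e+00,  0.00000000e+00,  0.00000000e+00,
         1.00000000e+00]])}
0.1 [0.22838891 0.58102286 0.20741362] [[-9.30597288e-01  3.66043139e-01 -1.05294251e-03]
 [ 3.66044482e-01  9.30595786e-01 -1.70917707e-03]
 [ 3.54231326e-04 -1.97597934e-03 -9.99997985e-01]] 0.9988325435423546
```

View pics/scene0.png

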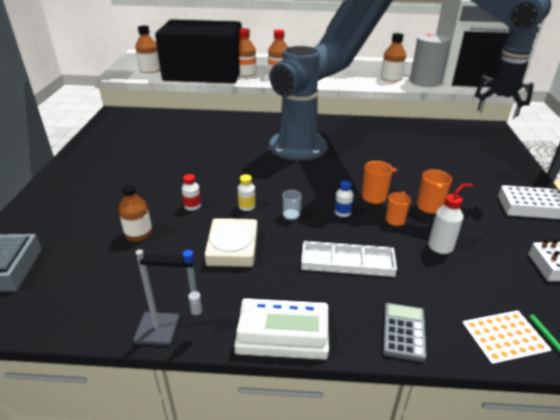

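View pics/top0.png

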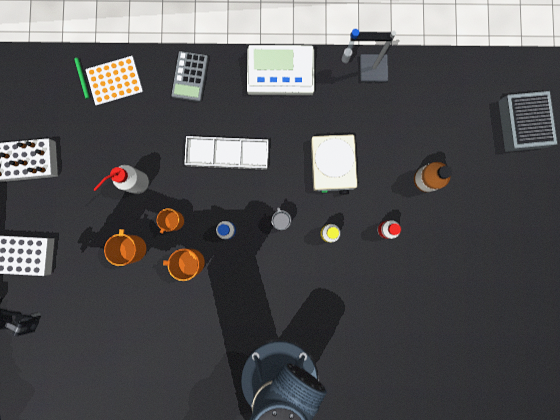

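The scene shows the stirrer at (232,240) and the tray at (348,258). The bottles are red (191,192), yellow (246,193) and blue (344,198), and the beaker is at (292,205). The orange cups are at (377,182), (398,208) and (434,192). In the top view the cups are at (184,264), (169,220) and (121,248). The small one, at scene (398,208) and top (169,220), fits "smallest". I'll measure everything next and confirm the cup in a crop.

```bash
cat > h.py <<'E'
import numpy as np, cv2
from cell import r, optics, ticket
def cloud(n,d):
    c=optics.camera_info(n);K,T=c["mtx"],c["cam_to_world"]
    v,u=np.indices(d.shape)
    P=np.stack([(u-K[0,2])/K[0,0]*d,-(v-K[1,2])/K[1,1]*d,-d],-1)
    return P@T[:3,:3].T+T[:3,3]
def proj(n,X):
    c=optics.camera_info(n);K,T=c["mtx"],c["cam_to_world"]
    p=(np.asarray(X)-T[:3,3])@T[:3,:3]
    return np.stack([K[0,0]*p[...,0]/-p[...,2]+K[0,2],K[1,2]-K[1,1]*p[...,1]/-p[...,2]],-1)
E
python3 - <<'E'
from h import *
ims=[]
for n in ("top","scene"):
    z=np.load(n+"0.npz");P=cloud(n,z["d"]);P[z["d"]==0]=np.nan
    m=((P[...,2]>0.012)&(P[...,2]<.25)&(P[...,0]>.3)&(P[...,0]<.75)&(abs(P[...,1])<.5)).astype(np.uint8)
    k,L,S,C=cv2.connectedComponentsWithStats(m,connectivity=4)
    b=P[(abs(P[...,0]-.5)<.1)&(abs(P[...,1])<.4)][:,2];print(n,"bench z",np.nanmedian(b[b<.01]))
    for i in range(1,k):
        if S[i,4]<25: continue
        Q=P[L==i];zt=np.percentile(Q[:,2],97);T=Q[Q[:,2]>zt-.006]
        cc,rr=cv2.minEnclosingCircle(T[:,:2].astype(np.float32))
        print(C[i].round(),S[i,4],"ztop %.3f"%zt,"topmean",T.mean(0)[:2].round(3),"mec",np.round(cc,3),round(rr,3),"col",z["p"][L==i].mean(0).astype(int))
    
t=np.load("top0.npz")["p"];s=np.load("scene0.npz")["p"]
a=cv2.resize(t[195:290,90:250],None,fx=4,fy=4,interpolation=2);b=cv2.resize(t[195:245,250:410],None,fx=4,fy=4,interpolation=2)
cv2.imwrite("pics/crop1.png",np.vstack([a,b])[:,:,::-1])
E
```

```text
top bench z 0.0001727482008254677
[334. 163.] 2451 ztop 0.053 topmean [ 0.609 -0.149] mec [ 0.6   -0.147] 0.087 col [229 229 223]
[225. 151.] 544 ztop 0.028 topmean [0.629 0.153] mec [0.628 0.152] 0.121 col [208 210 211]
[432. 176.] 825 ztop 0.151 topmean [ 0.557 -0.414] mec [ 0.557 -0.414] 0.017 col [117  85  59]
[127. 178.] 835 ztop 0.184 topmean [0.529 0.425] mec [0.528 0.423] 0.026 col [161 111 109]
[282. 215.] 85 ztop 0.074 topmean [ 0.45  -0.001] mec [ 0.443 -0.003] 0.027 col [110 113 117]
[168. 219.] 300 ztop 0.078 topmean [0.435 0.302] mec [0.434 0.301] 0.033 col [133  71  21]
[389. 229.] 332 ztop 0.102 topmean [ 0.414 -0.298] mec [ 0.414 -0.298] 0.016 col [183 106 104]
[226. 229.] 286 ztop 0.103 topmean [0.411 0.148] mec [0.411 0.148] 0.015 col [ 89 108 139]
[330. 232.] 279 ztop 0.103 topmean [ 0.404 -0.136] mec [ 0.403 -0.136] 0.016 col [204 203 126]
[123. 248.] 798 ztop 0.106 topmean [0.365 0.413] mec [0.364 0.413] 0.046 col [129  69  20]
[182. 259.] 401 ztop 0.105 topmean [0.334 0.259] mec [0.322 0.255] 0.046 col [134  70  22]
scene bench z 0.0005661707907427815
[376. 184
[... 224 characters left out ...]
 mec [ 0.413 -0.299] 0.017 col [168 104 103]
[246. 192.] 451 ztop 0.102 topmean [ 0.405 -0.137] mec [ 0.401 -0.138] 0.017 col [186 176 114]
[343. 198.] 469 ztop 0.101 topmean [0.413 0.147] mec [0.411 0.147] 0.016 col [ 94 111 147]
[133. 214.] 1249 ztop 0.151 topmean [ 0.559 -0.414] mec [ 0.557 -0.416] 0.018 col [134 105  83]
[291. 203.] 446 ztop 0.071 topmean [ 0.438 -0.004] mec [ 0.44  -0.005] 0.032 col [124 137 145]
[397. 206.] 573 ztop 0.076 topmean [0.435 0.297] mec [0.434 0.3  ] 0.035 col [174  85  32]
[231. 242.] 2155 ztop 0.053 topmean [ 0.612 -0.149] mec [ 0.606 -0.146] 0.081 col [230 229 220]
[349. 257.] 1024 ztop 0.027 topmean [0.631 0.149] mec [0.629 0.15 ] 0.121 col [202 205 205]
```

View pics/crop1.png

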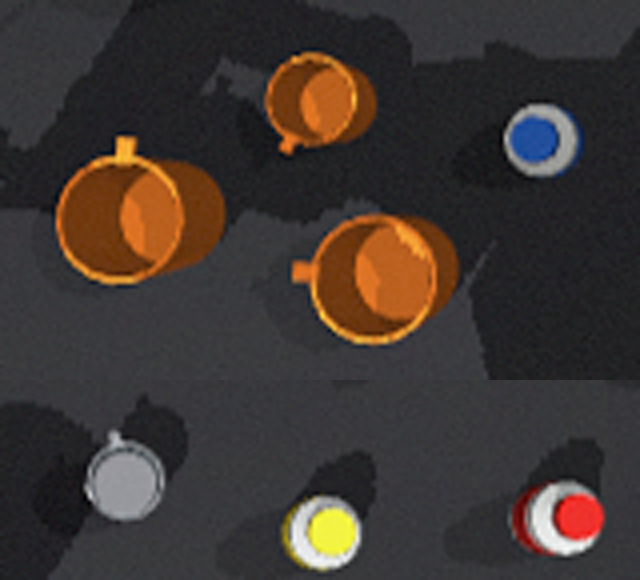

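The crop shows three orange cups at crop pixels (312,98), (374,278) and (120,218). The first is clearly smallest: 76 mm high with about a 60 mm rim, against about 104 mm and 86 mm rims. It is therefore the waste cup, and its spout points lower-left (-x). The beaker is at (125,482) with its spout toward +x. The yellow cap is at (332,530), red at (578,516) and blue at (536,140). Next I'll measure the plate, tray yaw and rim centres.

Run:
```python
from h import *
def ray(n,uv,z):
    c=optics.camera_info(n);K,T=c["mtx"],c["cam_to_world"]
    d=T[:3,:3]@np.array([(uv[0]-K[0,2])/K[0,0],-(uv[1]-K[1,2])/K[1,1],-1]);o=T[:3,3]
    return (o+d*(z-o[2])/d[2])[:2]
print("beaker",ray("top",(281.2,220.5),.07),"cup",ray("top",(168,219.5),.075))
for n in("top","scene"):
    Z=np.load(n+"0.npz");P=cloud(n,Z["d"]);p=Z["p"].astype(int)
    m=(P[...,2]>.015)&(P[...,2]<.04)&(abs(P[...,0]-.63)<.09)&(abs(P[...,1]-.15)<.16)
    print(n,"tray",cv2.minAreaRect(P[m][:,:2].astype(np.float32)*1000),"zmax",np.percentile(P[m][:,2],95))
    sm=(p.sum(2)-0)*1; yel=p[...,0]-p[...,2]
    m=(abs(P[...,0]-.6)<.11)&(abs(P[...,1]+.147)<.1)&(P[...,2]>.03)&(yel<6)&(p[...,0]>180)
    k,L,S,C=cv2.connectedComponentsWithStats(m.astype(np.uint8));i=1+S[1:,4].argmax()
    h=cv2.convexHull(np.argwhere(L==i)[:,::-1].astype(np.float32));e=cv2.fitEllipse(h)
    print("plate px",e,"n",S[i,4],"z",np.median(P[L==i][:,2]),"xy",ray(n,e[0],.05))
    hm=(abs(P[...,0]-.6)<.11)&(abs(P[...,1]+.147)<.1)&(P[...,2]>.03)
    print("housing",cv2.minAreaRect(P[hm][:,:2].astype(np.float32)*1000))
    cv2.imwrite(f"pics/m_{n}.png",(L==i)*255)
```

```text
beaker [ 0.43427572 -0.00322815] cup [0.43546528 0.29711004]
top tray ((629.6920776367188, 152.4005889892578), (232.3905487060547, 81.8427505493164), 88.1085205078125) zmax 0.028208091136066392
plate px ((334.2148742675781, 157.42771911621094), (38.43000793457031, 39.106197357177734), 147.01548767089844) n 1191 z 0.04998757778649732 xy [ 0.60898754 -0.14833038]
housing ((594.9207763671875, -148.92037963867188), (163.01788330078125, 120.42839813232422), 2.5790762901306152)
scene tray ((628.8983764648438, 150.5437469482422), (232.7284698486328, 86.09838104248047), 88.35688018798828) zmax 0.02685938580500873
plate px ((230.90359497070312, 236.7229461669922), (27.75885772705078, 42.76870346069336), 84.63031768798828) n 942 z 0.050438870293610494 xy [ 0.61196044 -0.14836768]
housing ((593.5245971679688, -150.72976684570312), (169.1409912109375, 120.60466766357422), 2.645055055618286)[ WARN:0@0.454] global loadsave.cpp:1063 imwrite_ Unsupported depth image for selected encoder is fallbacked to CV_8U.
```

Both views agree. The tray is at (0.629, 0.1515) with its long axis tilted about 1.9°, and the plate is at (0.610, -0.148), on the tray's -y side. I'll start with the blue bottle and turn the tool so the fingers close along world x.

>>> arm_command:
  rows: [1, -0.9, -0.92, 0, 0.76, 1, -0.9, -0.92, 0, 0.76, 1, -0.9, -0.92, 0, 0.76, 1, -0.9, -0.92, 0, 0.76, 1, -0.9, -0.92, 0, 0.76, 1, -0.9, -0.92, 0, 0.76, 1, -0.9, -0.92, 0, 0.76, 1, -0.9, -0.92, 0, 0.76]
  force: 30

```text
t: 0.9
tcp_pos: [0.3291, 0.3435, 0.2082]
eef_rot: [[0.006, 1.0, -0.001], [1.0, -0.006, -0.0], [-0.0, -0.001, -1.0]]
ft_force: [-0.1, 1.2, -0.3]
gripper_width: 0.999
grip_force: 0.0
```

>>> arm_command:
  rows: [1, -0.98, 0.41, 0, 0, 1, -0.98, 0.41, 0, 0, 1, -0.98, 0.41, 0, 0, 1, -0.98, 0.41, 0, 0, 1, -0.98, 0.41, 0.2, 0, 1, -0.98, 0.41, 0.35, 0, 1, -0.98, 0.41, 0.35, 0, 1, -0.98, 0.41, 0.35, 0]

```text
t: 1.7
tcp_pos: [0.4109, 0.1487, 0.1382]
eef_rot: [[-0.002, 1.0, -0.002], [1.0, 0.002, -0.0], [-0.0, -0.002, -1.0]]
ft_force: [-0.1, -0.2, 1.1]
gripper_width: 1.001
grip_force: 0.0
```

```bash
cat >> h.py <<'E'
def wproj(X,s):
    c=optics.camera_info("wrist");K,T=c["mtx"],c["T_tool_cam"]
    p=(np.asarray(X,float)-s["tcp_pos"])@np.asarray(s["eef_rot"]);p=(p-T[:3,3])@T[:3,:3]
    x,y,z=p[...,0],-p[...,1],-p[...,2];h=np.hypot(x,y);k=K[0,0]*np.arctan2(h,z)/np.maximum(h,1e-9)
    return np.stack([K[0,2]+k*x,K[1,2]+k*y],-1)
E
python3 - <<'E'
from h import *
s=r.state();p,d=optics.capture("wrist");p=p[:,:,::-1].copy()
a=np.linspace(0,6.28,40)
c=np.stack([.411+.0155*np.cos(a),.1475+.0155*np.sin(a),0*a+.1],-1)
for q in wproj(c,s): cv2.circle(p,tuple(int(v) for v in q.round()),1,(0,255,0),-1)
cv2.imwrite("pics/w1.png",p);print(s["t"],s["tcp_pos"])
E
```

```text
1.7 [0.41094561 0.14868653 0.13822287]
```

View pics/w1.png

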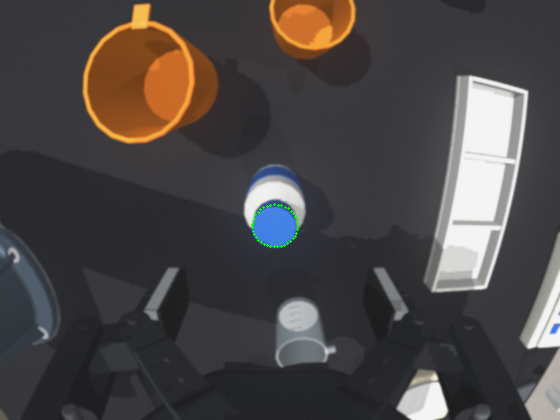

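The projected ring coincides with the blue cap at (275,226), so the measurements hold. I'll descend, grip and lift.

>>> arm_command:
  rows: [1, 0, 0, 0.24, 0, 1, 0, 0, 0.475, 0, 1, 0, 0, 0.475, 0, 1, 0, 0, 0.475, 0, -1, 0, 0, 0.475, 0, -1, 0, 0, 0.475, 0, -1, 0, 0, 0.475, 0, -1, 0, 0, 0.475, 0]
  force: 30

```text
t: 2.55
tcp_pos: [0.4098, 0.1489, 0.0462]
eef_rot: [[-0.002, 1.0, -0.001], [1.0, 0.002, 0.0], [0.0, -0.001, -1.0]]
ft_force: [-6.0, 1.6, 24.0]
gripper_width: 0.436
grip_force: 28.7
```

>>> arm_command:
  rows: [-1, 0, 0, 0, 0, -1, 0, 0, 0, 0, -1, 0, 0, 0, 0, -1, 0, 0, -0.25, 0, -1, 0, 0, -0.5, 0, -1, 0, 0, -0.5, 0]

```text
t: 3.15
tcp_pos: [0.4159, 0.1493, 0.1494]
eef_rot: [[-0.003, 1.0, 0.015], [1.0, 0.003, 0.001], [0.001, 0.015, -1.0]]
ft_force: [0.7, -0.5, -1.6]
gripper_width: 0.346
grip_force: 31.1
```

The width of 0.35 is about 30 mm, so it seems to have slid up the shoulder onto the cap. I'll look.

Run:
```python
from h import *
s=r.state();p,d=optics.capture("wrist");q,ds=optics.capture("scene")
cv2.imwrite("pics/w2.png",np.hstack([p[150:420,100:460],cv2.resize(q[90:225,270:450],None,fx=2,fy=2)])[:,:,::-1])
```

```text
(no output)
```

View pics/w2.png

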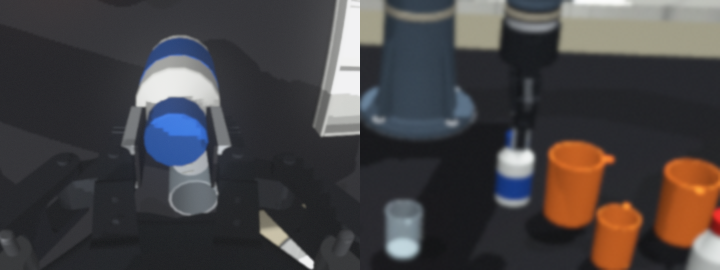

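It holds the blue bottle by the cap, nearly upright and clear of the bench, which is a usable grip. I'll measure how high the bottle hangs before placing it.

```bash
cat >> h.py <<'E'
def pts(n,x,y,rad=.035,z0=.01,z1=.3):
    p,d=optics.capture(n);P=cloud(n,d)
    m=(d>0)&(np.hypot(P[...,0]-x,P[...,1]-y)<rad)&(P[...,2]>z0)&(P[...,2]<z1)
    return P[m],p[m].astype(int)
E
python3 - <<'E'
from h import *
s=r.state();print(s["tcp_pos"])
P,c=pts("scene",.412,.149,.04)
bl=(c[:,2]>c[:,0]+40)
lo=P[:,2]<.1
print("bottom",np.percentile(P[:,2],[0,1,5]))
B=P[bl];h=np.histogram(B[:,2],bins=np.arange(0,.2,.005));print([(round(e,3),int(k)) for k,e in zip(*h) if k])
W=P[(c.min(1)>110)];print("white",np.percentile(W[:,2],[1,50,99]))
for a in np.arange(.03,.13,.01):
    q=P[(abs(P[:,2]-a)<.005)]
    if len(q)>5:print(round(a,3),len(q),q[:,0].max().round(3),(q[:,1].min()+q[:,1].max()).round(4)/2,np.ptp(q[:,1]).round(3))
E
```

```text
[0.41219311 0.1487915  0.14535135]
bottom [0.0851937  0.08775112 0.09504227]
[(np.float64(0.09), 4), (np.float64(0.095), 20), (np.float64(0.1), 31), (np.float64(0.105), 20), (np.float64(0.11), 31), (np.float64(0.115), 23), (np.float64(0.12), 30), (np.float64(0.125), 21), (np.float64(0.13), 10), (np.float64(0.165), 1), (np.float64(0.17), 3), (np.float64(0.175), 3), (np.float64(0.18), 9), (np.float64(0.185), 5), (np.float64(0.19), 4)]
white [0.08729715 0.14782167 0.17167133]
0.09 42 0.44 0.14695 0.045
0.1 57 0.442 0.1477 0.048
0.11 53 0.441 0.1467 0.047
0.12 53 0.442 0.1471 0.044
```

>>> arm_command:
  rows: [-1, 0.1, 0.2, 0, 0, -1, 0.2, 0.4, 0, 0, -1, 0.28, 0.6, 0, 0, -1, 0.36, 0.8, 0, 0, -1, 0.4, 0.95, 0, 0, -1, 0.4, 0.95, 0, 0, -1, 0.4, 0.95, 0, 0, -1, 0.4, 0.95, 0, 0]

```text
t: 4.1
tcp_pos: [0.5985, 0.2285, 0.1415]
eef_rot: [[-0.002, 1.0, -0.005], [1.0, 0.002, -0.001], [-0.001, -0.005, -1.0]]
ft_force: [-0.1, -0.9, -0.5]
gripper_width: 0.346
grip_force: 31.2
```

>>> arm_command:
  rows: [-1, 0, 0.08, 0, 0, -1, 0, 0.14, 0, 0, -1, 0, 0.14, 0.15, 0, -1, 0, 0.14, 0.28, 0, -1, 0, 0.14, 0.33, 0, -1, 0, 0.14, 0.36, 0, -1, 0, 0.14, 0.38, 0, -1, 0, 0.14, 0.38, 0]

```text
t: 4.9
tcp_pos: [0.6293, 0.2292, 0.0678]
eef_rot: [[-0.002, 1.0, 0.001], [1.0, 0.002, 0.0], [0.0, 0.001, -1.0]]
ft_force: [-0.7, 0.6, -1.0]
gripper_width: 0.347
grip_force: 31.1
```

Run:
```python
from h import *
s=r.state();print(s["tcp_pos"],s["ft_force"])
P,c=pts("scene",.63,.228,.04,.03)
for a in np.arange(.03,.12,.01):
    q=P[(abs(P[:,2]-a)<.005)]
    if len(q)>5:print(round(a,3),len(q),q[:,0].max().round(3),(q[:,1].min()+q[:,1].max()).round(4)/2,np.ptp(q[:,1]).round(3))
bl=(c[:,2]>c[:,0]+40);print("label z",np.percentile(P[bl][:,2],[2,40,98]))
```

```text
[0.62931895 0.22919135 0.06777971] [-0.6670807   0.56315327 -0.97095128]
0.03 29 0.659 0.22705 0.044
0.04 59 0.658 0.2272 0.047
0.05 72 0.657 0.2274 0.048
0.06 62 0.658 0.22725 0.046
0.07 78 0.657 0.2273 0.045
0.08 102 0.655 0.2269 0.043
0.09 20 0.65 0.22205 0.023
0.1 44 0.658 0.22595 0.027
0.11 60 0.659 0.22605 0.027
label z [0.03057214 0.04236459 0.11897397]
```

>>> arm_command:
  rows: [-1, 0, 0, 0.015, 0, -1, 0, 0, 0.025, 0, -1, 0, 0, 0.025, 0, 0, 0, 0, 0.025, 0, 0.3, 0, 0, 0.02, 0, 0.3, 0, 0, 0.02, 0, 0.3, 0, 0, -0.2, 0, 0.3, 0, 0, -0.4, 0]

```text
t: 5.75
tcp_pos: [0.6281, 0.2289, 0.1464]
eef_rot: [[-0.002, 1.0, -0.004], [1.0, 0.002, -0.001], [-0.001, -0.004, -1.0]]
ft_force: [0.9, -1.1, -0.2]
gripper_width: 0.651
grip_force: 0.0
```

>>> arm_command:
  rows: [0.6, -1, -1, 0, 0, 0.6, -1, -1, 0, 0, 0.6, -1, -1, 0, 0, 0.6, -1, -1, 0, 0, 0.6, -1, -1, 0, 0, 0.6, -1, -1, 0, 0, 0.6, -1, -1, 0, 0]

```text
t: 6.45
tcp_pos: [0.4255, 0.0272, 0.1471]
eef_rot: [[0.002, 1.0, -0.005], [1.0, -0.002, 0.0], [0.0, -0.005, -1.0]]
ft_force: [1.3, 0.1, 0.1]
gripper_width: 0.798
grip_force: 0.0
```

>>> arm_command:
  rows: [0.6, -0.82, -0.12, 0, 0, 0.6, -0.82, -0.12, 0, 0, 0.6, -0.82, -0.12, 0, 0, 0.6, -0.82, -0.12, 0, 0, 0.6, -0.82, -0.12, 0, 0, 0.6, -0.82, -0.12, 0, 0]

```text
t: 7.05
tcp_pos: [0.4065, -0.1352, 0.1472]
eef_rot: [[-0.001, 1.0, 0.0], [1.0, 0.001, 0.0], [0.0, 0.0, -1.0]]
ft_force: [0.3, 0.3, -0.2]
gripper_width: 0.796
grip_force: 0.0
```

>>> arm_command:
  rows: [0.6, 0, -0.01, 0.2, 0, 0.6, 0, -0.01, 0.39, 0, 0.6, 0, -0.01, 0.39, 0, -1, 0, -0.01, 0.39, 0, -1, 0, -0.01, 0.39, 0, -1, 0, -0.01, 0.39, 0, -1, 0, -0.01, 0.39, 0, -1, 0, -0.01, 0.39, 0]

```text
t: 7.85
tcp_pos: [0.4049, -0.1359, 0.0711]
eef_rot: [[-0.002, 1.0, 0.003], [1.0, 0.002, -0.002], [-0.002, 0.003, -1.0]]
ft_force: [-1.1, 0.1, 7.5]
gripper_width: 0.339
grip_force: 29.6
```

>>> arm_command:
  rows: [-1, 0, 0, -0.05, 0, -1, 0, 0, -0.2, 0, -1, 0, 0, -0.35, 0, -1, 0, 0, -0.35, 0]

```text
t: 8.25
tcp_pos: [0.4064, -0.1368, 0.1431]
eef_rot: [[-0.002, 1.0, 0.008], [1.0, 0.002, -0.005], [-0.005, 0.008, -1.0]]
ft_force: [0.8, -1.6, -2.4]
gripper_width: 0.338
grip_force: 30.1
```

```bash
cat >> h.py <<'E'
def prof(x,y,z0=.02,n="scene",rad=.045):
    s=r.state();print("tcp",s["tcp_pos"].round(4),"w",round(s["gripper_width"],3),"ft",s["ft_force"].round(1))
    P,c=pts(n,x,y,rad,z0);print("z pct",np.percentile(P[:,2],[0,1,5,99]).round(3))
    for a in np.arange(.02,.2,.01):
        q=P[(abs(P[:,2]-a)<.005)]
        if len(q)>5:print(round(a,3),len(q),"xmax",q[:,0].max().round(3),"ymid",((q[:,1].min()+q[:,1].max())/2).round(4),"yw",np.ptp(q[:,1]).round(3))
E
python3 -c "
from h import *
prof(.41,-.137)"
```

```text
tcp [ 0.4064 -0.1368  0.1431] w 0.338 ft [ 0.8 -1.6 -2.4]
z pct [0.071 0.075 0.083 0.299]
0.07 9 xmax 0.425 ymid -0.1414 yw 0.037
0.08 43 xmax 0.432 ymid -0.1406 yw 0.047
0.09 53 xmax 0.431 ymid -0.1398 yw 0.046
0.1 49 xmax 0.432 ymid -0.1394 yw 0.045
0.11 56 xmax 0.431 ymid -0.139 yw 0.045
0.12 51 xmax 0.431 ymid -0.1384 yw 0.044
0.13 53 xmax 0.432 ymid -0.1383 yw 0.045
0.14 72 xmax 0.431 ymid -0.1394 yw 0.046
0.15 50 xmax 0.428 ymid -0.1403 yw 0.037
0.16 30 xmax 0.423 ymid -0.1399 yw 0.029
0.17 29 xmax 0.43 ymid -0.1398 yw 0.029
0.18 30 xmax 0.436 ymid -0.1369 yw 0.023
0.19 34 xmax 0.436 ymid -0.1367 yw 0.022
```

>>> arm_command:
  rows: [-1, 0.15, 0.2, -0.1, 0, -1, 0.35, 0.4, -0.1, 0, -1, 0.55, 0.6, -0.1, 0, -1, 0.75, 0.8, -0.1, 0, -1, 0.9, 0.95, -0.1, 0, -1, 1, 1, -0.1, 0, -1, 1, 1, -0.1, 0, -1, 1, 1, -0.1, 0]

```text
t: 9.1
tcp_pos: [0.6022, 0.0659, 0.1575]
eef_rot: [[-0.004, 1.0, -0.004], [1.0, 0.004, -0.0], [-0.0, -0.004, -1.0]]
ft_force: [-1.2, -0.3, -1.5]
gripper_width: 0.337
grip_force: 30.3
```

>>> arm_command:
  rows: [-1, 0.06, 0.11, 0, 0, -1, 0.06, 0.11, 0, 0, -1, 0.06, 0.11, 0.15, 0, -1, 0.06, 0.11, 0.3, 0, -1, 0.06, 0.11, 0.36, 0, -1, 0.06, 0.11, 0.38, 0, -1, 0.06, 0.11, 0.38, 0]

```text
t: 9.8
tcp_pos: [0.6252, 0.0764, 0.0832]
eef_rot: [[-0.001, 1.0, -0.001], [1.0, 0.001, -0.0], [-0.0, -0.001, -1.0]]
ft_force: [-0.1, -0.3, -1.6]
gripper_width: 0.344
grip_force: 30.4
```

```bash
python3 -c "
from h import *
prof(.63,.0755,.028)"
```

```text
tcp [0.6252 0.0764 0.0832] w 0.344 ft [-0.1 -0.3 -1.6]
z pct [0.029 0.031 0.043 0.299]
0.03 40 xmax 0.668 ymid 0.0736 yw 0.048
0.04 57 xmax 0.648 ymid 0.0732 yw 0.048
0.05 53 xmax 0.65 ymid 0.074 yw 0.045
0.06 65 xmax 0.65 ymid 0.0734 yw 0.045
0.07 61 xmax 0.65 ymid 0.0739 yw 0.047
0.08 92 xmax 0.649 ymid 0.0735 yw 0.047
0.09 67 xmax 0.644 ymid 0.073 yw 0.037
0.1 26 xmax 0.641 ymid 0.0736 yw 0.03
0.11 34 xmax 0.649 ymid 0.0728 yw 0.029
0.12 35 xmax 0.654 ymid 0.0749 yw 0.024
0.13 28 xmax 0.655 ymid 0.0764 yw 0.019
0.14 16 xmax 0.655 ymid 0.0747 yw 0.016
0.16 37 xmax 0.674 ymid 0.0757 yw 0.025
0.17 8 xmax 0.653 ymid 0.0623 yw 0.005
0.18 21 xmax 0.672 ymid 0.0756 yw 0.033
0.19 27 xmax 0.653 ymid 0.0763 yw 0.034
```

>>> arm_command:
  rows: [-1, 0.01, 0, 0.02, 0, -1, 0.01, 0, 0.035, 0, -1, 0.01, 0, 0.045, 0, -1, 0.01, 0, 0.045, 0, 0.3, 0.01, 0, 0.04, 0, 0.3, 0.01, 0, 0.04, 0, 0.3, 0.01, 0, -0.15, 0, 0.3, 0.01, 0, -0.35, 0]

```text
t: 10.65
tcp_pos: [0.6242, 0.0791, 0.1524]
eef_rot: [[-0.002, 1.0, -0.004], [1.0, 0.002, 0.0], [0.0, -0.004, -1.0]]
ft_force: [1.3, 0.4, 0.2]
gripper_width: 0.65
grip_force: 0.0
```

>>> arm_command:
  rows: [0.6, -1, -0.75, 0, 0, 0.6, -1, -0.75, 0, 0, 0.6, -1, -0.75, 0, 0, 0.6, -1, -0.75, 0, 0, 0.6, -1, -0.75, 0, 0, 0.6, -1, -0.75, 0, 0]

```text
t: 11.25
tcp_pos: [0.4728, -0.1251, 0.1534]
eef_rot: [[0.005, 1.0, -0.002], [1.0, -0.005, -0.001], [-0.001, -0.002, -1.0]]
ft_force: [1.1, 0.6, -0.7]
gripper_width: 0.8
grip_force: 0.0
```

>>> arm_command:
  rows: [0.6, -0.87, -0.29, 0, 0, 0.6, -0.87, -0.29, 0, 0, 0.6, -0.87, -0.29, 0, 0, 0.6, -0.87, -0.29, 0, 0, 0.6, -0.87, -0.29, 0, 0, 0.6, -0.87, -0.29, 0, 0]

```text
t: 11.85
tcp_pos: [0.4185, -0.2955, 0.1532]
eef_rot: [[-0.001, 1.0, 0.0], [1.0, 0.001, 0.001], [0.001, 0.0, -1.0]]
ft_force: [-0.4, 0.6, 0.8]
gripper_width: 0.798
grip_force: 0.0
```

>>> arm_command:
  rows: [0.6, -0.01, -0.015, 0.2, 0, 0.6, -0.01, -0.015, 0.41, 0, 0.6, -0.01, -0.015, 0.41, 0, -1, -0.01, -0.015, 0.41, 0, -1, -0.01, -0.015, 0.41, 0, -1, -0.01, -0.015, 0.41, 0, -1, -0.01, -0.015, 0.41, 0, -1, -0.01, -0.015, 0.41, 0]

```text
t: 12.65
tcp_pos: [0.4164, -0.2984, 0.0736]
eef_rot: [[-0.002, 1.0, 0.003], [1.0, 0.002, -0.003], [-0.003, 0.003, -1.0]]
ft_force: [-1.3, 0.8, 7.8]
gripper_width: 0.334
grip_force: 29.7
```

>>> arm_command:
  rows: [-1, 0, 0, -0.05, 0, -1, 0, 0, -0.2, 0, -1, 0, 0, -0.4, 0, -1, 0, 0, -0.5, 0, -1, 0, 0, -0.5, 0]

```text
t: 13.15
tcp_pos: [0.4171, -0.2991, 0.1752]
eef_rot: [[-0.002, 1.0, 0.006], [1.0, 0.002, -0.006], [-0.006, 0.006, -1.0]]
ft_force: [0.5, -1.1, -1.4]
gripper_width: 0.332
grip_force: 29.9
```

```bash
python3 -c "
from h import *
prof(.417,-.2985)"
```

```text
tcp [ 0.4171 -0.2991  0.1752] w 0.332 ft [ 0.5 -1.1 -1.4]
z pct [0.099 0.105 0.112 0.298]
0.1 11 xmax 0.437 ymid -0.3022 yw 0.04
0.11 48 xmax 0.441 ymid -0.2996 yw 0.044
0.12 59 xmax 0.44 ymid -0.3008 yw 0.048
0.13 52 xmax 0.442 ymid -0.2995 yw 0.043
0.14 56 xmax 0.44 ymid -0.301 yw 0.049
0.15 51 xmax 0.441 ymid -0.2993 yw 0.044
0.16 59 xmax 0.442 ymid -0.3012 yw 0.046
0.17 79 xmax 0.442 ymid -0.3005 yw 0.046
0.18 47 xmax 0.435 ymid -0.3008 yw 0.034
0.19 37 xmax 0.434 ymid -0.3004 yw 0.031
```

>>> arm_command:
  rows: [-1, 0.2, 0.05, -0.15, 0, -1, 0.4, 0.1, -0.15, 0, -1, 0.6, 0.2, -0.15, 0, -1, 0.8, 0.3, -0.15, 0, -1, 1, 0.4, -0.15, 0, -1, 1, 0.4, -0.15, 0]

```text
t: 13.8
tcp_pos: [0.495, -0.0919, 0.1998]
eef_rot: [[-0.008, 1.0, -0.002], [1.0, 0.008, 0.004], [0.004, -0.002, -1.0]]
ft_force: [-0.7, -0.3, -1.6]
gripper_width: 0.334
grip_force: 30.2
```

>>> arm_command:
  rows: [-1, 0.2, 0, 0, 0, -1, 0.4, 0, 0, 0, -1, 0.6, 0, 0, 0, -1, 0.8, 0, 0, 0, -1, 1, 0, 0, 0, -1, 1, 0, 0, 0]

```text
t: 14.4
tcp_pos: [0.4925, 0.1064, 0.1999]
eef_rot: [[-0.007, 1.0, -0.004], [1.0, 0.007, 0.002], [0.002, -0.004, -1.0]]
ft_force: [-0.7, 0.2, -2.6]
gripper_width: 0.329
grip_force: 30.2
```

>>> arm_command:
  rows: [-1, 0.2, 0.2, 0, 0, -1, 0.25, 0.4, 0, 0, -1, 0.25, 0.6, 0, 0, -1, 0.25, 0.67, 0, 0, -1, 0.25, 0.67, 0, 0, -1, 0.25, 0.67, 0, 0, -1, 0.25, 0.67, 0, 0]

```text
t: 15.1
tcp_pos: [0.6263, 0.1524, 0.2005]
eef_rot: [[-0.002, 1.0, -0.003], [1.0, 0.002, -0.0], [-0.0, -0.003, -1.0]]
ft_force: [-0.0, 0.4, -1.7]
gripper_width: 0.333
grip_force: 30.3
```

>>> arm_command:
  rows: [-1, 0, 0.005, 0.15, 0, -1, 0, 0.005, 0.3, 0, -1, 0, 0.005, 0.45, 0, -1, 0, 0.005, 0.55, 0, -1, 0, 0.005, 0.58, 0, -1, 0, 0.005, 0.585, 0, -1, 0, 0.005, 0.585, 0]

```text
t: 15.8
tcp_pos: [0.6299, 0.1532, 0.0855]
eef_rot: [[-0.002, 1.0, 0.002], [1.0, 0.002, 0.0], [0.0, 0.002, -1.0]]
ft_force: [-0.3, -0.9, -1.5]
gripper_width: 0.334
grip_force: 30.3
```

```bash
python3 -c "
from h import *
prof(.63,.1515,.03,rad=.036)"
```

```text
tcp [0.6299 0.1532 0.0855] w 0.334 ft [-0.3 -0.9 -1.5]
z pct [0.03  0.032 0.041 0.299]
0.03 30 xmax 0.652 ymid 0.1486 yw 0.042
0.04 58 xmax 0.653 ymid 0.1508 yw 0.048
0.05 60 xmax 0.654 ymid 0.1501 yw 0.048
0.06 61 xmax 0.653 ymid 0.1499 yw 0.045
0.07 59 xmax 0.652 ymid 0.15 yw 0.046
0.08 100 xmax 0.653 ymid 0.1508 yw 0.045
0.09 67 xmax 0.651 ymid 0.1513 yw 0.036
0.1 30 xmax 0.645 ymid 0.15 yw 0.027
0.11 41 xmax 0.652 ymid 0.1494 yw 0.027
0.12 32 xmax 0.66 ymid 0.1508 yw 0.023
0.13 36 xmax 0.66 ymid 0.1528 yw 0.022
0.14 32 xmax 0.661 ymid 0.1521 yw 0.021
0.16 9 xmax 0.662 ymid 0.143 yw 0.007
0.17 9 xmax 0.657 ymid 0.1395 yw 0.007
0.18 23 xmax 0.657 ymid 0.151 yw 0.029
0.19 30 xmax 0.657 ymid 0.1529 yw 0.034
```

>>> arm_command:
  rows: [-1, 0, 0, 0.02, 0, -1, 0, 0, 0.035, 0, -1, 0, 0, 0.04, 0, -1, 0, 0, 0.04, 0, 0.3, 0, 0, 0.035, 0, 0.3, 0, 0, 0.035, 0, 0.3, 0, 0, -0.15, 0, 0.3, 0, 0, -0.35, 0]

```text
t: 16.65
tcp_pos: [0.6279, 0.1529, 0.1531]
eef_rot: [[-0.002, 1.0, -0.005], [1.0, 0.002, -0.0], [-0.0, -0.005, -1.0]]
ft_force: [-0.0, 0.7, 0.3]
gripper_width: 0.649
grip_force: 0.0
```

>>> arm_command:
  rows: [1, 0, -0.25, -0.1, 0, 1, -0.25, -0.5, -0.1, -0.1, 1, -0.5, -0.75, -0.1, -0.2, 1, -0.78, -0.96, -0.1, -0.3, 1, -0.78, -0.96, -0.1, -1, 1, -0.78, -0.96, -0.1, -1, 1, -0.78, -0.96, -0.1, -1, 1, -0.78, -0.96, -0.1, -1]

```text
t: 17.45
tcp_pos: [0.4373, -0.0041, 0.1746]
eef_rot: [[-0.858, 0.514, 0.0], [0.514, 0.858, -0.0], [-0.001, 0.0, -1.0]]
ft_force: [0.7, -0.2, 0.6]
gripper_width: 1.004
grip_force: 0.0
```

>>> arm_command:
  rows: [1, 0, 0, 0, -0.34, 1, 0, 0, 0, -0.34, 1, 0, 0, 0, -0.34, 1, 0, 0, 0, -0.34, 1, 0, 0, 0, -0.34]

```text
t: 17.95
tcp_pos: [0.4378, -0.0033, 0.1744]
eef_rot: [[-1.0, 0.01, 0.0], [0.01, 1.0, -0.0], [-0.0, -0.0, -1.0]]
ft_force: [-0.1, -0.6, -0.0]
gripper_width: 0.995
grip_force: 0.0
```

Run:
```python
from h import *
s=r.state();print(s["tcp_pos"],s["eef_rot"]);p,d=optics.capture("wrist");p=p[:,:,::-1].copy()
a=np.linspace(0,6.28,60)
for R,z in((.026,.07),(.025,0)):
  for q in wproj(np.stack([.436+R*np.cos(a),-.0035+R*np.sin(a),0*a+z],-1),s): cv2.circle(p,tuple(int(v) for v in q.round()),1,(0,255,0) if z else (0,0,255),-1)
cv2.imwrite("pics/w3.png",p)
```

```text
[ 0.43778023 -0.00332556  0.17438316] [[-9.99950018e-01  9.99169329e-03  3.57482899e-04]
 [ 9.99165755e-03  9.99950077e-01 -1.01626977e-04]
 [-3.58480478e-04 -9.80500512e-05 -9.99999931e-01]]
```

View pics/w3.png

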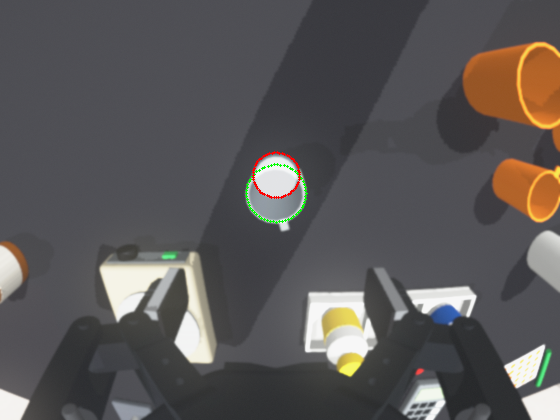

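The rings coincide with the beaker's rim (276,193) and foot (276,175), so it stands at (0.436, -0.0035). The spout is at (284,226), clear of the fingers. I'll grip low and gently.

>>> arm_command:
  rows: [1, 0.01, 0, 0.25, 0, 1, 0.01, 0, 0.5, 0, 1, 0.01, 0, 0.7, 0, 1, 0.01, 0, 0.76, 0, 1, 0.01, 0, 0.76, 0, -0.2, 0.01, 0, 0.76, 0, -0.2, 0.01, 0, 0.76, 0, -0.2, 0.01, 0, 0.76, 0]
  force: 20

```text
t: 18.8
tcp_pos: [0.4367, -0.0036, 0.0237]
eef_rot: [[-1.0, 0.01, 0.003], [0.01, 1.0, -0.001], [-0.003, -0.001, -1.0]]
ft_force: [0.1, -0.5, 2.6]
gripper_width: 0.607
grip_force: 20.5
```

>>> arm_command:
  rows: [-0.2, 0, 0, 0, 0, -0.2, 0, 0, 0, 0, -0.2, 0, 0, -0.1, 0, -0.2, 0, 0, -0.25, 0, -0.2, 0, 0, -0.4, 0, -0.2, 0, 0, -0.5, 0, -0.2, 0, 0, -0.5, 0]

```text
t: 19.5
tcp_pos: [0.4376, -0.0036, 0.1251]
eef_rot: [[-1.0, 0.01, 0.007], [0.01, 1.0, -0.002], [-0.007, -0.002, -1.0]]
ft_force: [0.8, 0.1, -0.5]
gripper_width: 0.605
grip_force: 21.6
```

```bash
python3 -c "
from h import *
prof(.437,-.003)"
```

```text
tcp [ 0.4376 -0.0036  0.1251] w 0.605 ft [ 0.8  0.1 -0.5]
z pct [0.102 0.106 0.116 0.298]
0.1 14 xmax 0.462 ymid -0.004 yw 0.044
0.11 53 xmax 0.465 ymid -0.0028 yw 0.047
0.12 56 xmax 0.467 ymid -0.0018 yw 0.049
0.13 58 xmax 0.465 ymid -0.0021 yw 0.049
0.14 52 xmax 0.464 ymid -0.0034 yw 0.046
0.15 90 xmax 0.466 ymid -0.0041 yw 0.052
0.16 142 xmax 0.465 ymid -0.0043 yw 0.079
0.17 134 xmax 0.472 ymid -0.0042 yw 0.078
0.18 35 xmax 0.452 ymid -0.0031 yw 0.075
0.19 35 xmax 0.451 ymid -0.0022 yw 0.082
```

>>> arm_command:
  rows: [-0.2, -0.2, -0.15, 0, 0, -0.2, -0.4, -0.3, 0, 0, -0.2, -0.6, -0.45, 0, 0, -0.2, -0.75, -0.6, 0, 0, -0.2, -0.85, -0.7, 0, 0, -0.2, -0.88, -0.72, 0, 0, -0.2, -0.88, -0.72, 0, 0, -0.2, -0.88, -0.72, 0, 0]

```text
t: 20.35
tcp_pos: [0.6081, -0.1473, 0.121]
eef_rot: [[-1.0, 0.009, -0.004], [0.009, 1.0, 0.002], [0.004, 0.002, -1.0]]
ft_force: [0.5, 0.7, -0.6]
gripper_width: 0.605
grip_force: 21.6
```

>>> arm_command:
  rows: [-0.2, -0.01, 0, 0.08, 0, -0.2, -0.01, 0, 0.15, 0, -0.2, -0.01, 0, 0.19, 0, -0.2, -0.01, 0, 0.2, 0, -0.2, -0.01, 0, 0.2, 0, -0.2, -0.01, 0, 0.2, 0]

```text
t: 20.95
tcp_pos: [0.6125, -0.1491, 0.0825]
eef_rot: [[-1.0, 0.01, 0.001], [0.01, 1.0, -0.0], [-0.001, -0.0, -1.0]]
ft_force: [-0.7, 0.2, -0.6]
gripper_width: 0.61
grip_force: 21.6
```

```bash
python3 -c "
from h import *
prof(.61,-.148,.053,rad=.04)"
```

```text
tcp [ 0.6125 -0.1491  0.0825] w 0.61 ft [-0.7  0.2 -0.6]
z pct [0.053 0.062 0.075 0.299]
0.05 11 xmax 0.649 ymid -0.1482 yw 0.069
0.06 30 xmax 0.636 ymid -0.1464 yw 0.044
0.07 67 xmax 0.638 ymid -0.1492 yw 0.049
0.08 61 xmax 0.638 ymid -0.1489 yw 0.048
0.09 62 xmax 0.639 ymid -0.1475 yw 0.048
0.1 98 xmax 0.638 ymid -0.1495 yw 0.05
0.11 125 xmax 0.639 ymid -0.1485 yw 0.064
0.12 149 xmax 0.639 ymid -0.1475 yw 0.076
0.13 138 xmax 0.646 ymid -0.1481 yw 0.078
0.14 41 xmax 0.626 ymid -0.1481 yw 0.076
0.15 33 xmax 0.627 ymid -0.1473 yw 0.075
0.16 55 xmax 0.627 ymid -0.148 yw 0.079
0.17 39 xmax 0.63 ymid -0.149 yw 0.071
0.18 77 xmax 0.632 ymid -0.1478 yw 0.061
0.19 82 xmax 0.631 ymid -0.1476 yw 0.056
```

>>> arm_command:
  rows: [-0.2, 0.005, 0, 0.01, 0, -0.2, 0.005, 0, 0.02, 0, -0.2, 0.005, 0, 0.027, 0, -0.2, 0.005, 0, 0.033, 0, -0.2, 0.005, 0, 0.036, 0, -0.2, 0.005, 0, 0.038, 0, -0.2, 0.005, 0, 0.038, 0]

```text
t: 21.7
tcp_pos: [0.6113, -0.149, 0.0747]
eef_rot: [[-1.0, 0.01, -0.0], [0.01, 1.0, 0.0], [0.0, 0.0, -1.0]]
ft_force: [-0.7, 0.0, -0.6]
gripper_width: 0.607
grip_force: 21.6
```

One more millimetre, then release and rise.

>>> arm_command:
  rows: [-0.2, 0, 0, 0.004, 0, -0.2, 0, 0, 0.006, 0, -0.2, 0, 0, 0.006, 0, 0.4, 0, 0, 0.006, 0, 0.6, 0, 0, 0.006, 0, 0.6, 0, 0, 0.006, 0, 0.6, 0, 0, -0.15, 0, 0.6, 0, 0, -0.35, 0]

```text
t: 22.5
tcp_pos: [0.6094, -0.1483, 0.143]
eef_rot: [[-1.0, 0.01, -0.006], [0.01, 1.0, 0.002], [0.006, 0.002, -1.0]]
ft_force: [1.2, 0.1, -0.3]
gripper_width: 0.803
grip_force: 0.0
```

>>> arm_command:
  rows: [1, 0.87, 0.87, -0.1, 0, 1, 0.87, 0.87, -0.1, 0, 1, 0.87, 0.87, -0.1, 0, 1, 0.87, 0.87, -0.1, 0, 1, 0.87, 0.87, -0.1, 0, 1, 0.87, 0.87, -0.1, 0]

```text
t: 23.1
tcp_pos: [0.432, 0.0306, 0.1646]
eef_rot: [[-1.0, 0.006, -0.007], [0.006, 1.0, 0.002], [0.007, 0.002, -1.0]]
ft_force: [0.4, -0.1, 0.7]
gripper_width: 1.001
grip_force: 0.0
```

>>> arm_command:
  rows: [1, 0, 1, 0, 0, 1, 0, 1, 0, 0, 1, 0, 1, 0, 0, 1, 0, 1, 0, 0, 1, 0, 1, 0, 0]

```text
t: 23.6
tcp_pos: [0.4418, 0.2321, 0.1651]
eef_rot: [[-1.0, 0.003, 0.003], [0.003, 1.0, 0.002], [-0.003, 0.003, -1.0]]
ft_force: [-0.0, -0.3, 0.5]
gripper_width: 0.995
grip_force: 0.0
```

>>> arm_command:
  rows: [1, 0.02, 0.33, 0, 0, 1, 0.02, 0.33, 0, 0, 1, 0.02, 0.33, 0, 0, 1, 0.02, 0.33, 0, 0]

```text
t: 24.0
tcp_pos: [0.4378, 0.2919, 0.1645]
eef_rot: [[-1.0, 0.009, -0.0], [0.009, 1.0, -0.001], [0.0, -0.001, -1.0]]
ft_force: [-0.2, -0.2, -0.3]
gripper_width: 0.999
grip_force: 0.0
```

Run:
```python
from h import *
s=r.state();print(s["tcp_pos"],s["eef_rot"]);p,d=optics.capture("wrist");p=p[:,:,::-1].copy()
a=np.linspace(0,6.28,60)
for R,z in((.030,.075),(.0275,0)):
  for q in wproj(np.stack([.435+R*np.cos(a),.298+R*np.sin(a),0*a+z],-1),s): cv2.circle(p,tuple(int(v) for v in q.round()),1,(0,255,0) if z else (0,0,255),-1)
cv2.imwrite("pics/w4.png",p)
```

```text
[0.43779466 0.29193027 0.16451227] [[-9.99955887e-01  9.38955892e-03 -2.45006003e-04]
 [ 9.38975856e-03  9.99955573e-01 -8.26816931e-04]
 [ 2.37231672e-04 -8.29081005e-04 -9.99999628e-01]]
```

View pics/w4.png

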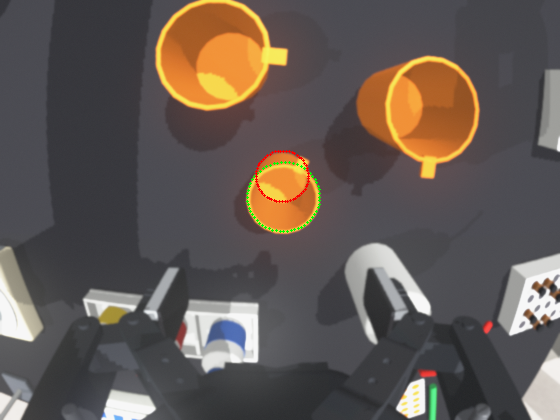

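The rings coincide with the small cup's rim (284,198) and foot (283,176). Its spout at (303,160) is off the finger line. I'll grip it.

>>> arm_command:
  rows: [1, 0.013, 0.03, 0.2, 0, 1, 0.013, 0.03, 0.4, 0, 1, 0.013, 0.03, 0.6, 0, 1, 0.013, 0.03, 0.655, 0, 1, 0.013, 0.03, 0.655, 0, 0, 0.013, 0.03, 0.655, 0, 0, 0.013, 0.03, 0.655, 0, 0, 0.013, 0.03, 0.655, 0]
  force: 20

```text
t: 24.85
tcp_pos: [0.4366, 0.299, 0.0359]
eef_rot: [[-1.0, 0.009, 0.004], [0.009, 1.0, 0.001], [-0.004, 0.001, -1.0]]
ft_force: [0.1, -1.4, 5.2]
gripper_width: 0.691
grip_force: 21.1
```

>>> arm_command:
  rows: [0, 0, 0, 0, 0, 0, 0, 0, 0, 0, 0, 0, 0, -0.1, 0, 0, 0, 0, -0.3, 0, 0, 0, 0, -0.5, 0, 0, 0, 0, -0.7, 0, 0, 0, 0, -0.7, 0]

```text
t: 25.55
tcp_pos: [0.4389, 0.3008, 0.1801]
eef_rot: [[-1.0, 0.009, 0.013], [0.009, 1.0, 0.006], [-0.013, 0.006, -1.0]]
ft_force: [1.6, 0.3, -0.5]
gripper_width: 0.69
grip_force: 22.1
```

```bash
python3 -c "
from h import *
prof(.437,.298,rad=.05)"
```

```text
tcp [0.4389 0.3008 0.1801] w 0.69 ft [ 1.6  0.3 -0.5]
z pct [0.144 0.148 0.156 0.299]
0.15 59 xmax 0.467 ymid 0.2973 yw 0.052
0.16 72 xmax 0.471 ymid 0.2985 yw 0.052
0.17 70 xmax 0.468 ymid 0.2986 yw 0.054
0.18 65 xmax 0.469 ymid 0.2981 yw 0.053
0.19 88 xmax 0.471 ymid 0.2978 yw 0.054
```

>>> arm_command:
  rows: [0, 0, -0.2, 0, 0, 0, 0, -0.4, 0, 0, 0, 0, -0.6, 0, 0, 0, 0, -0.8, 0, 0, 0, 0, -1, 0, 0, 0, 0, -1, 0, 0]

```text
t: 26.2
tcp_pos: [0.4321, 0.0952, 0.1728]
eef_rot: [[-1.0, 0.015, -0.003], [0.015, 1.0, -0.001], [0.003, -0.001, -1.0]]
ft_force: [0.4, 1.1, -0.1]
gripper_width: 0.692
grip_force: 22.1
```

>>> arm_command:
  rows: [0, -0.1, -0.2, 0, 0, 0, -0.25, -0.4, 0, 0, 0, -0.45, -0.55, 0, 0, 0, -0.65, -0.6, 0, 0, 0, -0.85, -0.6, 0, 0, 0, -0.92, -0.61, 0, 0, 0, -0.92, -0.61, 0, 0, 0, -0.92, -0.61, 0, 0]

```text
t: 27.0
tcp_pos: [0.6141, -0.0238, 0.1723]
eef_rot: [[-1.0, 0.009, -0.004], [0.009, 1.0, 0.001], [0.004, 0.001, -1.0]]
ft_force: [-0.6, -0.4, -0.9]
gripper_width: 0.692
grip_force: 22.2
```

>>> arm_command:
  rows: [0, -0.03, -0.01, 0.15, 0, 0, -0.03, -0.01, 0.3, 0, 0, -0.03, -0.01, 0.45, 0, 0, -0.03, -0.01, 0.57, 0, 0, -0.03, -0.01, 0.62, 0, 0, -0.03, -0.01, 0.63, 0, 0, -0.03, -0.01, 0.63, 0, 0, -0.03, -0.01, 0.63, 0]

```text
t: 27.8
tcp_pos: [0.6227, -0.0271, 0.0492]
eef_rot: [[-1.0, 0.01, 0.003], [0.01, 1.0, -0.001], [-0.003, -0.001, -1.0]]
ft_force: [-0.8, 0.6, -0.9]
gripper_width: 0.691
grip_force: 22.2
```

```bash
python3 -c "
from h import *
prof(.62,-.026,.004,rad=.045)"
```

```text
tcp [ 0.6227 -0.0271  0.0492] w 0.691 ft [-0.8  0.6 -0.9]
z pct [0.004 0.019 0.037 0.298]
0.02 57 xmax 0.65 ymid -0.0279 yw 0.054
0.03 59 xmax 0.652 ymid -0.0277 yw 0.053
0.04 62 xmax 0.651 ymid -0.0276 yw 0.053
0.05 100 xmax 0.652 ymid -0.0276 yw 0.053
0.06 116 xmax 0.653 ymid -0.0265 yw 0.055
0.07 127 xmax 0.652 ymid -0.0265 yw 0.054
0.08 151 xmax 0.653 ymid -0.0277 yw 0.072
0.09 135 xmax 0.652 ymid -0.0268 yw 0.084
0.1 36 xmax 0.635 ymid -0.027 yw 0.084
0.11 38 xmax 0.635 ymid -0.0269 yw 0.083
0.12 34 xmax 0.638 ymid -0.0256 yw 0.085
0.13 69 xmax 0.638 ymid -0.0252 yw 0.088
0.14 38 xmax 0.641 ymid -0.027 yw 0.076
0.15 102 xmax 0.641 ymid -0.0274 yw 0.067
0.16 78 xmax 0.642 ymid -0.0279 yw 0.06
0.17 104 xmax 0.643 ymid -0.0264 yw 0.088
0.18 157 xmax 0.644 ymid -0.0264 yw 0.088
0.19 62 xmax 0.636 ymid -0.0278 yw 0.081
```

>>> arm_command:
  rows: [0, 0, 0, 0.02, 0, 0, 0, 0, 0.04, 0, 0, 0, 0, 0.055, 0, 0, 0, 0, 0.06, 0, 0, 0, 0, 0.06, 0, 0.6, 0, 0, 0.06, 0, 0.6, 0, 0, 0.06, 0, 0.6, 0, 0, 0.06, 0]

```text
t: 28.65
tcp_pos: [0.6217, -0.027, 0.0355]
eef_rot: [[-1.0, 0.01, -0.0], [0.01, 1.0, 0.0], [0.0, 0.0, -1.0]]
ft_force: [0.0, -0.4, -0.4]
gripper_width: 0.8
grip_force: 0.0
```

>>> arm_command:
  rows: [0.6, 0, 0, -0.1, 0, 0.6, 0, 0, -0.3, 0, 0.6, 0, 0, -0.6, 0, 0.6, 0.3, 0, -0.7, 0, 0.6, 0.7, 0.3, -0.7, 0, 0.6, 1, 0.6, -0.7, 0, 0.6, 1, 1, -0.7, 0, 0.6, 1, 1, -0.7, 0]

```text
t: 29.45
tcp_pos: [0.4498, 0.1223, 0.175]
eef_rot: [[-1.0, 0.012, 0.001], [0.012, 1.0, 0.0], [-0.001, 0.0, -1.0]]
ft_force: [0.7, 1.3, 0.8]
gripper_width: 0.795
grip_force: 0.0
```

Run:
```python
from h import *
imgs=[optics.capture(n)[0] for n in("scene","top")]
cv2.imwrite("pics/fin.png",np.vstack([cv2.resize(imgs[0][170:280,160:480],None,fx=2,fy=2),cv2.resize(imgs[1][120:240,140:460],None,fx=2,fy=2)])[:,:,::-1])
o=np.array([.629,.1515]);ax=np.array([.033,.9995]);nx=np.array([.9995,-.033])
for nm,x,y,zz in(("yellow",.6265,.0755,.095),("red",.629,.1515,.095),("blue",.6315,.2275,.095),("beaker",.61,-.148,.105),("cup",.622,-.027,.066)):
    for n in("top","scene"):
        P,c=pts(n,x,y,.034,zz,.16);cc,R=cv2.minEnclosingCircle(P[:,:2].astype(np.float32));d=np.array(cc)-o
        print(nm,n,len(P),np.round(cc,4),round(R,4),"ztop",np.percentile(P[:,2],97).round(3),"tray x,y",(d@nx).round(4),(d@ax).round(4))
```

```text
yellow top 112 [0.6236 0.0781] 0.0157 ztop 0.108 tray x,y -0.003 -0.0736
yellow scene 110 [0.623  0.0768] 0.0169 ztop 0.107 tray x,y -0.0036 -0.0748
red top 114 [0.6267 0.1523] 0.0153 ztop 0.108 tray x,y -0.0023 0.0007
red scene 114 [0.6273 0.1506] 0.0171 ztop 0.107 tray x,y -0.0016 -0.0009
blue top 117 [0.6353 0.2297] 0.0161 ztop 0.108 tray x,y 0.0037 0.0783
blue scene 116 [0.6346 0.2298] 0.0174 ztop 0.106 tray x,y 0.003 0.0784
beaker top 114 [ 0.6149 -0.1464] 0.0289 ztop 0.122 tray x,y -0.0043 -0.2982
beaker scene 234 [ 0.6134 -0.149 ] 0.03 ztop 0.122 tray x,y -0.0057 -0.3009
cup top 94 [ 0.6208 -0.0252] 0.032 ztop 0.079 tray x,y -0.0023 -0.1769
cup scene 173 [ 0.6214 -0.0261] 0.0322 ztop 0.077 tray x,y -0.0017 -0.1778
```

View pics/fin.png

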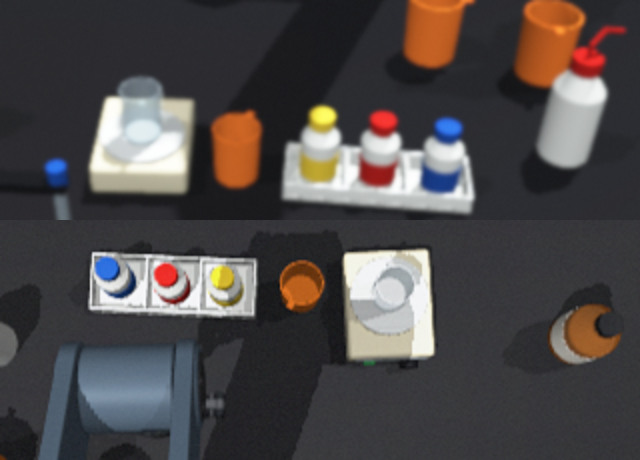

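The final view shows yellow (320,145), red (380,150) and blue (442,155) upright in the tray. The beaker is centred on the plate at (141,110), and the cup is in the gap at (237,150). Each piece measures within 6 mm of where it should be, so I'm handing in.

```bash
python3 -c "
from cell import ticket
print(ticket.sign_off())"
```

```text
the job is handed in; nothing more can be done
None
```

The bench is set up and handed in: all five pieces are upright and released, each measured within 6 mm of its target, at about 30 s of the 125 s allowed; sign-off returned no verdict.

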